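# Put the seaming chuck away in its spring-lidded case

### The arm

A 6-joint arm with a two-finger parallel gripper is mounted at the origin on the work surface. World frame = base frame: x ahead of the robot, y to its left, z up, the work surface at z = 0. Lengths are in m, angles in rad, forces in N, time in s.
With the tool pointing down it reaches from about 0.225 to 0.875 m from the base axis. Payload 3.4 kg.
Tool frame: the origin (TCP) lies between the finger pads; the fingertips stand 8 mm ahead of it and the grasp point (between the pads) lies 11 mm behind it; z points along the fingers, y is the line along which they close (so a half turn about z gives the same grasp; the last joint's range is limited). The gripper opens to 85 mm and grips with 20 to 120 N. Pads are 22 mm wide; open, the fingers measure 114 mm over their backs; the gripper's body (76 mm by 85 mm) begins 54 mm behind the grasp point. The pads swing forward as they close: fully open they stand 13 mm farther back than shut.
Start: joints at [-1.397, 0.276, 1.505, -0, 1.361, -0.121], TCP at [0.167, -0.55, 0.239] pointing down, gripper open.
Joint ranges: [-2.89, 2.89], [-0.75, 2.08], [0.22, 2.7], [-1.18, 4.32], [0.11, 2.71], [-2.7, 2.7]. Speed limits (rad/s): [2.57, 2.57, 3.14, 3.14, 3.14, 3.14].

### API

Orientations are given as a unit quaternion [w, x, y, z].
In Python, from rig import manip, optics, finder gives the robot as it stands.
- The arm moves only by the tool servo_tool, never from a script. Its argument "increments" is a list of rows, each a list of 7 numbers: the shift along the tool's x, y, z in cm, then the turn, a rotation vector about the tool's x, y, z in degrees, then the closure, from -1 (fully open) to 1 (shut). In form: [[x, y, z, rx, ry, rz, gripper], ...]. A call has exactly 5 rows; each row shifts and turns the commanded pose from where the row before left it, along the tool's axes as they then stand; what a row does not reach is not made up. A row lasts 1/10 s, in which the tool goes at most 50 mm and 8.59 degrees, less where a joint would pass 70% of its speed; a pose out of reach is approached as far as the arm can. A call is refused whole if a number of a shift passes 5 or a number of a turn 8.59, either way. A call with a gripper value outside its range is refused whole. The fingers move at their own pace and stop on an object; "squeeze" is the grip in N (left out, the last holds). Time passes only in rows, so rows that do not move let the fingers close, or fill a call up. It gives the time, the measured TCP pose, the force, the opening and the grip force at its end, in the units of the state.
- manip.get_state(): the state, without advancing time (a new reading comes with each control period).
- optics.get_image(name): name is "side" or "top"; returns the picture (420x560x3 uint8, red, green, blue); there is no depth.
- optics.get_calibration(name): a dict with "fov_y" (degrees; the focal length in pixels is half the picture's height over the tangent of half this angle, whatever the lens; pixels are square), "cx", "cy" (the principal point, pixels), "world_to_cam" (4x4, takes a point from world to camera coordinates). Camera axes: x right, y down, z forward; pixel columns grow to the right and rows downward; lengths in m; the calibration is good to about 2 mm. A picture is of the moment at which its call begins. get_calibration takes no time and is no camera call.
- manip.sign_off(): hands the job in; it is judged then, once.
Trained networks look in the newest picture that a camera, given by its name, has taken for a name from the list of things; names that differ only in an ending like _2 or _b are one class to them, and where a whole thing is asked for, a point or a joint stands for the part that bears it (a point fixed in the world has none). Each returns a list of dicts, best first, with "p" (0 to 1); they miss things now and then, are a little off and sometimes report something else, mostly with a low value. They report only what shows in the picture. A call takes as long as a camera call. They do not tell look-alikes from the thing itself.
- finder.silhouettes(label, camera): "region" (420x560 bool, what is visible of it) and "box" ([centre column, centre row, width, height] in pixels, round what is visible of it).
- finder.tip_of(label, camera): "at" ([column, row] in pixels: a listed point, or the origin of a listed thing).
The state is a dict: "clock": time; "qpos": joint angles; "qd": joint speeds; "effort": joint torques, N m; "position": TCP position; "ee_rot": TCP orientation; "contact_force": force on the tool from outside, world axes, zero at the start; "moment": the same for the moment, N m; "width": finger opening in m; "gripper_force": force on a finger pad.
Only numpy, scipy, OpenCV 4.12 (cv2) and the standard library are available. Lean on these libraries where they do the work, as an engineer would, in place of code of your own. Each camera call takes 0.05 s, during which the arm holds its last target. There are 200 camera calls.

### The job

Push the blue change-part case's lid up past its balance point until it stays open by itself, easing it over by feel: never let it slam, shove it hard against its stop or force it. Then take the brass seaming chuck from the bench and put it fully home, upright, in the empty socket inside the case without ramming it, leaving the lid standing open and the cans, bottle, stack of can ends and wrench where they are.

Things in the scene. Friction and masses are not known exactly. Their poses are not given: they have to be found in the camera images.
- case: Blue open-topped box fixed to the bench, standing sideways: 150 mm deep (its x), 260 mm wide (its y), 110 mm high, walls 5 mm; origin at the centre of its underside; its -x side (the front) faces roughly to the robot's right, its y points roughly back to the robot, z up. The lid is hinged along its +x (left) upper edge, so it opens to the robot's left.
- lid: Blue lid, 260 mm wide, 5 mm thick, with a round orange bar (12 mm thick) along its front edge. Origin on the hinge line, midway; x axis from the front edge to the hinge, y along the hinge, z out of its outer face. The tilt of z is its opening angle: 0 level, 1.57 upright. Underside 3.5 mm above its x-y plane. Starts ajar at 0.05 to 0.45 rad; its bar stands about 30 mm out past the front wall.
- lid_hinge (a point): Mid hinge line, 75 mm from the case's centre, 110 mm above the bench; axes as the lid's. An over-centre spring pulls the lid shut, strongest at first, 6 to 9 N at the bar, fading to nothing at the balance point 0.03 to 0.2 rad before its end stop; past it the lid opens gently by itself to the stop. Let go sooner, it snaps shut. The stop is set anew each time, from 1.72 to 2.12 rad.
- lid_edge (a point): Middle of the orange bar on the lid's front edge, 174 mm from the hinge line; axes as the lid's. Where the end stop is must be felt or watched: it is firm, giving about 1 mm. The lid's steel is thin: more than 25 N on it, or turning faster than 3 rad/s, is too much.
- chuck: Loose brass-coloured seaming chuck, about 0.3 kg, 90 mm high, standing upright on the bench to the right: a spigot 36 mm in diameter with a chamfered foot (0 to 28 mm up), a flange 52 mm in diameter (28 to 38 mm), then a plain round stem 24 mm in diameter to grip (38 to 90 mm). Origin at the centre of the spigot's underside, z up along the stem.
- socket (a point): Centre of the mouth of the one empty socket in the black block inside the case: a chamfered round hole 38 mm wide, 34 mm deep, its mouth 55 mm above the bench, 40 mm from the case's middle towards its -y side; z up. Home, the flange rests on the block (origin 28 mm below this point). Rolls up to 79 mm above the bench fill the case's +y half. More than 35 N between chuck and block is ramming.
- can_a: Plain silver drinks can, loose, 66 mm in diameter, 122 mm high, upright; origin at the centre of its underside. Bystander near the chuck.
- can_b: The same kind of can, beyond the case. Bystander.
- can_c: The same kind of can, beyond the case. Bystander.
- bottle: Amber bottle with a white cap, 60 mm in diameter, 150 mm high, upright; origin at the centre of its underside. Bystander near the chuck.
- ends: Stack of eight loose-looking silver can ends in one piece, 54 mm in diameter, 40 mm high; origin at the centre of its underside. Bystander.
- wrench: Steel wrench lying on the bench to the right. Bystander.
Things that resemble listed ones, but are neither listed nor needed, are in the scene too. Of the things shaped like the chuck, the brass one is meant.

How it is judged:
On the way, in this order (a step that is already met when the one before it is completed fails the run):
1. the lid stands open by itself, touched by nothing (angle between lid's own z axis and vertical above 1.62 rad and contact force between lid and anything else below 0.1 N and angular speed of lid below 0.3 rad/s), for 0.6 s.
2. the chuck is fully home in the socket (horizontal distance between chuck and socket below 0.004 m and z of chuck in the frame of socket below -0.025 m), for 0.2 s.
At the end, for the whole second after the job is handed in: The lid stands open by itself past its balance point (more than 1.62 rad), at rest and touched by nothing; the chuck is at rest in the socket, upright within 0.08 rad, its axis within 4 mm of the socket's and its flange within 3 mm of the block (all of step 2 and angle between lid's own z axis and vertical above 1.62 rad and contact force between lid and anything else below 0.1 N and angular speed of lid below 0.1 rad/s and angle between chuck's own z axis and vertical below 0.08 rad and linear speed of chuck below 0.02 m/s).
It fails at once if the lid is pushed with more than 25 N (contact force between lid and anything else above 25 N).
It fails at once if the lid slams (turns faster than 3 rad/s) (angular speed of lid above 3 rad/s).
It fails at once if the chuck is rammed against the case or its nest with more than 35 N (contact force between chuck and case above 35 N).
It fails at once if a bystander is moved by more than 30 mm (distance of any of can_a, can_b, can_c, bottle, ends, wrench from where it was at the start of the episode above 0.03 m).
It also fails if it takes over 72 s, if anything falls off the work surface, if the arm or the gripper's body presses on something with over 40 N, if the wrist force passes 120 N, or if a joint passes its speed limit or range.

## Working session

There is one attempt and no reset: what is moved stays moved. The work goes in short steps, Python scripts to look and compute and a tool call to move; the robot and the scene stay as the last step left them, time stands still between calls to the robot, and variables do not carry over. Pictures are saved under pics/ and viewed, at most 12 in all, crops included, and the job is handed in when it is done.

Besides the shell and the picture viewer there is one more tool, called as name(argument=value, ...), one argument or row to a line, values as JSON. servo_tool: Moves the arm, as the interface text tells. Its arguments: {"type":"object","properties":{"increments":{"type":"array","items":{"type":"array","items":{"type":"number"}}},"squeeze":{"type":"number"}},"required":["increments"]}

```bash
ls; mkdir -p pics; cat > h.py <<'E'
import numpy as np, cv2
from rig import manip, optics, finder
from scipy.spatial.transform import Rotation as R
def cal(n):
    c=optics.get_calibration(n); f=210/np.tan(np.radians(c["fov_y"])/2)
    return f,c["cx"],c["cy"],np.array(c["world_to_cam"])
def proj(n,p):
    f,cx,cy,M=cal(n); q=M[:3,:3]@np.asarray(p)+M[:3,3]; return np.array([cx+f*q[0]/q[2],cy+f*q[1]/q[2]])
def ray(n,uv):
    f,cx,cy,M=cal(n); Rm=M[:3,:3]; d=Rm.T@np.array([(uv[0]-cx)/f,(uv[1]-cy)/f,1]); return -Rm.T@M[:3,3],d
def atz(n,uv,z):
    o,d=ray(n,uv); return o+d*(z-o[2])/d[2]
def tri(a,b):
    (o1,d1),(o2,d2)=ray("top",a),ray("side",b)
    d1=d1/np.linalg.norm(d1);d2=d2/np.linalg.norm(d2)
    s=np.linalg.lstsq(np.c_[d1,-d2],o2-o1,rcond=None)[0]
    p,q=o1+d1*s[0],o2+d2*s[1]; return (p+q)/2,np.linalg.norm(p-q)
def save(n,name): 
    im=optics.get_image(n); cv2.imwrite("pics/"+name,im[:,:,::-1]); return im
E
python3 - <<'E'
from h import *
np.set_printoptions(precision=3,suppress=True)
a=save("top","t0.png");b=save("side","s0.png")
for n in("top","side"): print(n,cal(n)[0],ray(n,(280,210)))
for l in["case","lid_hinge","lid_edge","chuck","socket","can_a","bottle","ends","wrench"]:
    for n in("top","side"):
        print(l,n,[(np.round(d["at"],1).tolist(),round(d["p"],2)) for d in finder.tip_of(l,n)][:5])
s=manip.get_state();print(s)
E
```

```text
pics
top 459.24851113749986 (array([ 0.485, -0.092,  1.177]), array([ 0.069, -0.003, -0.998]))
side 391.84726797338453 (array([ 0.448, -0.743,  0.822]), array([ 0.1  ,  0.656, -0.748]))
case top [([182.5, 214.1], 0.91)]
case side [([273.5, 167.4], 0.87)]
lid_hinge top [([142.3, 200.8], 0.56)]
lid_hinge side [([275.6, 125.3], 0.75), ([298.5, 314.8], 0.29)]
lid_edge top [([211.2, 215.2], 0.72)]
lid_edge side [([272.0, 152.3], 0.84)]
chuck top [([306.5, 272.2], 0.9), ([341.6, 251.3], 0.86), ([330.9, 298.4], 0.69), ([303.2, 240.9], 0.56)]
chuck side [([217.6, 314.8], 0.9), ([204.5, 285.2], 0.78), ([225.6, 259.1], 0.69), ([260.3, 252.0], 0.67), ([253.3, 285.8], 0.61)]
socket top []
socket side [([286.4, 154.4], 0.49)]
can_a top [([239.4, 126.1], 0.92), ([275.6, 127.8], 0.81), ([323.6, 194.3], 0.62)]
can_a side [([361.4, 219.7], 0.77), ([355.5, 186.3], 0.75), ([309.5, 260.3], 0.7)]
bottle top [([375.0, 215.8], 0.7)]
bottle side [([299.7, 313.1], 0.56)]
ends top [([334.8, 143.1], 0.77)]
ends side [([368.4, 263.2], 0.81)]
wrench top [([425.3, 291.8], 0.92), ([339.2, 251.1], 0.2)]
wrench side [([218.2, 384.5], 0.8)]
{'clock': 1.0, 'qpos': array([-1.397,  0.276,  1.505, -0.   ,  1.361, -0.121]), 'qd': array([-0.   , -0.002, -0.002, -0.   , -0.   ,  0.001]), 'effort': array([  0.001, -41.667, -24.61 ,  -0.   ,   0.   ,  -0.   ]), 'position': array([ 0.167, -0.55 ,  0.239]), 'ee_rot': array([ 0.   ,  0.989,  0.147, -0.   ]), 'contact_force': array([-0.523, -0.37 , -0.965]), 'moment': array([ 0.069, -0.026,  0.035]), 'gripper_force': 0.0, 'width': 0.0855486718863521}
```

View pics/t0.png

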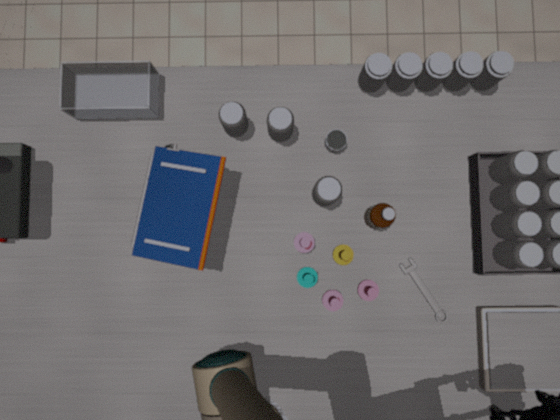

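View pics/s0.png

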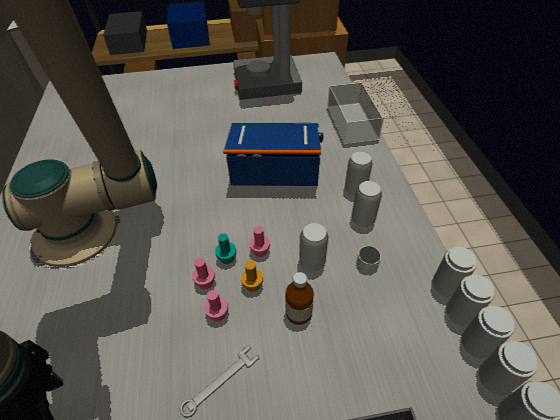

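Look-alikes (top view): pink (304,243), brass/yellow (343,254), teal (307,276), pink (332,299) and pink (368,289). The description picks the yellow one, at side (252,277). The lid is slightly ajar, with its bar along (225,157)-(203,269). Next I'll check the chuck crop and fit the poses.

```bash
cat > m.py <<'E'
from h import *
from scipy.optimize import least_squares
np.set_printoptions(precision=4,suppress=True)
T=cv2.imread("pics/t0.png");S=cv2.imread("pics/s0.png")
c=np.hstack([cv2.resize(T[225:315,285:385],(400,360)),cv2.resize(S[225:325,190:280],(324,360))]);cv2.imwrite("pics/crop.png",c)
out={}
for n,I in(("top",T),("side",S)):
    H=cv2.cvtColor(I,cv2.COLOR_BGR2HSV)
    or_=cv2.inRange(H,(3,170,90),(16,255,255)); ye=cv2.inRange(H,(14,150,80),(32,255,255))
    for nm,m in(("orange",or_),("yellow",ye)):
        k,l,st,ce=cv2.connectedComponentsWithStats(m)
        for i in range(1,k):
            if st[i,4]>40:
                p=np.argwhere(l==i)[:,::-1].astype(np.float32)
                print(n,nm,st[i],ce[i],cv2.boxPoints(cv2.minAreaRect(p)).round(1).tolist())
    bl=cv2.inRange(H,(100,120,40),(125,255,255))
    k,l,st,ce=cv2.connectedComponentsWithStats(bl)
    for i in range(1,k):
        if st[i,4]>1500:
            p=np.argwhere(l==i)[:,::-1].astype(np.float32);hl=cv2.convexHull(p.astype(np.int32))
            print(n,"blue",st[i],cv2.approxPolyDP(hl,4,True)[:,0].tolist())
for uv in((343,254),): print(atz("top",uv,0.09))
E
python3 m.py
```

```text
top orange [199 157  26 113 357] [211.9944 213.2073] [[198.3000030517578, 268.70001220703125], [221.39999389648438, 156.5], [225.5, 157.3000030517578], [202.39999389648438, 269.5]]
top yellow [199 157  26 113 308] [211.5422 213.6623] [[198.6999969482422, 268.70001220703125], [221.8000030517578, 156.8000030517578], [225.10000610351562, 157.39999389648438], [202.0, 269.3999938964844]]
top yellow [334 246  18  18 216] [342.8287 254.375 ] [[334.0, 246.0], [351.0, 246.0], [351.0, 263.0], [334.0, 263.0]]
top blue [ 133  147   87  122 6820] [[219, 157], [197, 267], [133, 254], [156, 147]]
side orange [335  17  13  18  90] [339.6111  28.2444] [[335.0, 34.0], [335.0, 17.0], [347.0, 17.0], [347.0, 34.0]]
side orange [223 150  98   4 291] [272.0619 151.0137] [[223.0, 153.0], [223.0, 150.0], [320.0, 150.0], [320.0, 153.0]]
side yellow [230   0  16  12  54] [235.8333   5.4259] [[229.8000030517578, 0.0], [244.1999969482422, -1.2000000476837158], [245.1999969482422, 9.899999618530273], [230.8000030517578, 11.100000381469727]]
side yellow [315  17  33  20 191] [335.2356  29.6073] [[313.0, 33.0], [33
[... 910 characters left out ...]
.4000015258789], [125.19999694824219, 70.30000305175781]]
side yellow [223 150  50   1  50] [247.5 150. ] [[272.0, 150.0], [272.0, 150.0], [223.0, 150.0], [223.0, 150.0]]
side yellow [245 261  11   9  79] [249.7975 264.9241] [[245.0, 261.0], [255.0, 261.0], [255.0, 269.0], [245.0, 269.0]]
side yellow [241 269  22  19 219] [251.8037 279.0685] [[239.60000610351562, 271.70001220703125], [260.8999938964844, 268.20001220703125], [263.6000061035156, 284.8999938964844], [242.39999389648438, 288.3999938964844]]
side blue [ 167    1   42   48 1692] [[207, 45], [173, 48], [168, 4], [203, 1]]
side blue [ 225  123   95   27 2230] [[317, 123], [319, 149], [225, 148], [232, 123]]
[ 0.4546 -0.2417  0.09  ]
```

View pics/crop.png

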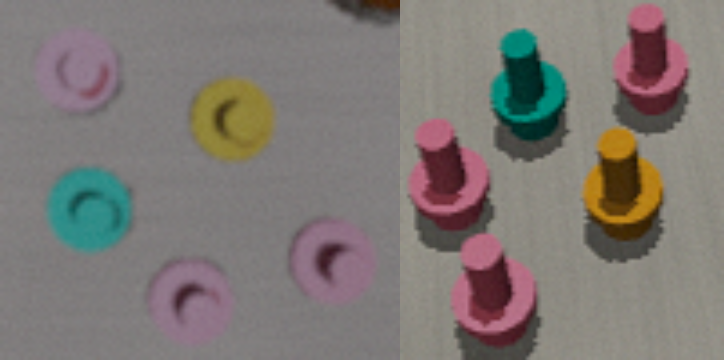

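The crop confirms it: brass/yellow chuck with its flange at top (343,254), apart from the pink and teal ones. Now for the poses.

```bash
cat > m2.py <<'E'
from h import *
from scipy.optimize import least_squares
np.set_printoptions(precision=4,suppress=True)
print("chuck flange top",atz("top",(342.9,254.5),0.036)," side stem top",atz("side",(250.3,262),0.09))
A,e1=tri((223.3,157),(320.5,152));B,e2=tri((200.6,269.3),(223,152));print("bar far,near",A,e1,B,e2,np.linalg.norm(A-B))
def lidpts(p):
    x,y,yaw,th=p  # case yaw: case x axis dir
    cx=np.array([np.cos(yaw),np.sin(yaw),0]);cy=np.array([-np.sin(yaw),np.cos(yaw),0]);z=np.array([0,0,1.])
    hin=np.array([x,y,0])+cx*.075+z*.11
    lx=cx*np.cos(th)-z*np.sin(th); lz=cx*np.sin(th)+z*np.cos(th)
    return lambda a,b,c: hin+lx*a+cy*b+lz*c
def res(p):
    P=lidpts(p);r=[]
    # case y toward robot (-x world): near end = +y
    r+=list(proj("top",P(-.174,-.13,.006))-(223.3,157));r+=list(proj("top",P(-.174,.13,.006))-(200.6,269.3))
    r+=list(proj("side",P(-.174,-.13,.006))-(320.5,151.8));r+=list(proj("side",P(-.174,.13,.006))-(223,151.8))
    r+=list(.5*(proj("top",P(0,-.13,.0085))-(155.5,147)));r+=list(.5*(proj("top",P(0,.13,.0085))-(132.5,255)))
    return r
s=least_squares(res,[.5,.15,1.4,.2]);print(s.x,s.cost,np.array(s.fun))
P=lidpts(s.x);x,y,yaw,th=s.x
print("hinge",P(0,0,0),"edge",P(-.174,0,.006),"socket",[x+.04*np.sin(yaw),y-.04*np.cos(yaw)])
for n in("can_a","bottle","ends"):
  for d in finder.tip_of(n,"top"): print(n,atz("top",d["at"],0)[:2],d["p"])
E
python3 m2.py
```

```text
chuck flange top [ 0.4519 -0.2488  0.036 ]  side stem top [ 0.4547 -0.2416  0.09  ]
bar far,near [0.6792 0.0327 0.1456] 0.0016653560281031583 [0.4253 0.0841 0.1446] 0.000343777442410644 0.2590366511234724
[0.5705 0.1499 1.3735 0.1837] 2.138368531116659 [ 0.5671 -0.6116  0.5901  0.5679 -0.08   -0.0342 -0.3739 -0.2193 -0.9388
 -0.7871 -1.1007  0.0508]
hinge [0.5852 0.2235 0.11  ] edge [0.5519 0.0568 0.1477] socket [np.float64(0.6097066847513491), np.float64(0.14206549213791883)]
can_a [0.7868 0.0083] 0.92
can_a [ 0.781  -0.0861] 0.81
can_a [ 0.6054 -0.2077] 0.62
bottle [ 0.5485 -0.3381] 0.7
ends [ 0.7386 -0.2394] 0.77
```

```bash
cat > plan.py <<'E'
from h import *
import json,os
U=np.array([.196,.981,0]);U/=np.linalg.norm(U);V=np.array([-U[1],U[0],0]);Z=np.array([0,0,1.])
HIN=np.array([.5852,.2235,.11])
def tool(a): # tilt a: z = sin a U - cos a Z ; tool x = -V
    z=np.sin(a)*U-np.cos(a)*Z; x=-V; return R.from_matrix(np.c_[x,np.cross(z,x),z])
def pose_lid(th,a,gap=0,s=.008,h=.0145,v=0.):
    d=np.array([np.sin(a),-np.cos(a)]);n=np.array([np.cos(a),np.sin(a)])
    bar=np.array([-np.cos(th),np.sin(th)])*.174+.006*np.array([np.sin(th),np.cos(th)])
    t=bar+s*d-(h+.006+gap)*n
    return HIN+U*t[0]+Z*t[1]+V*v, tool(a)
def cur():
    s=manip.get_state(); q=s["ee_rot"]; return s["position"],R.from_quat([q[1],q[2],q[3],q[0]])
def rows(wps,g,start=None,dp=2,dr=1):
    # wps: list of (pos,rot,nrows)
    p,r=start or cur(); tp,tr=p,r; out=[]
    for P,Q,n in wps:
        p0,r0=tp,tr; rel=(r0.inv()*Q).as_rotvec()
        for i in range(1,n+1):
            tp=p0+(P-p0)*i/n; tr=r0*R.from_rotvec(rel*i/n)
            sh=np.round(r.inv().apply(tp-p)*100,dp); p=p+r.apply(sh/100)
            tn=np.round(np.degrees((r.inv()*tr).as_rotvec()),dr); r=r*R.from_rotvec(np.radians(tn))
            out.append([*sh.tolist(),*tn.tolist(),g])
    for i in range(0,len(out),5): print(json.dumps(out[i:i+5]).replace("-0.0,","0,").replace(".0,",","))
    print("end",p.round(4))
    return p,r
E
python3 - <<'E'
from plan import *
P1=pose_lid(.184,np.radians(45),gap=.03)
hi=(np.array([P1[0][0],P1[0][1]-.06,.22]),P1[1])
print(P1[0])
rows([(hi[0]-[.1,.15,-.02],hi[1],12),(*hi,5),(*P1,8)],1,dp=1,dr=0)
E
```

```text
[0.54601187 0.02735942 0.10636862]
[[3.1, -2.3, 0, 4, 1, 2, 1], [3, -2.3, 0.2, 3, 1, 2, 1], [3, -2.5, 0.4, 4, 1, 3, 1], [2.8, -2.5, 0.6, 4, 1, 2, 1], [2.7, -2.6, 0.8, 3, 1, 2, 1]]
[[2.6, -2.7, 1.1, 4, 1, 2, 1], [2.5, -2.6, 1.2, 4, 1, 3, 1], [2.3, -2.7, 1.5, 3, 0, 2, 1], [2.2, -2.7, 1.6, 4, 1, 2, 1], [2.1, -2.6, 1.9, 4, 1, 2, 1]]
[[2, -2.6, 2, 3, 1, 3, 1], [1.8, -2.6, 2.3, 4, 1, 2, 1], [1.3, -2.1, 2.6, 0, 0, 0, 1], [1.4, -2, 2.6, 0, 0, 0, 1], [1.4, -2.1, 2.7, 0, 0, 0, 1]]
[[1.4, -2.1, 2.6, 0, 0, 0, 1], [1.3, -2.1, 2.7, 0, 0, 0, 1], [-0.1, 0.5, 1.5, 0, 0, 0, 1], [-0.2, 0.5, 1.5, 0, 0, 0, 1], [-0.1, 0.5, 1.5, 0, 0, 0, 1]]
[[-0.1, 0.4, 1.6, 0, 0, 0, 1], [-0.2, 0.5, 1.5, 0, 0, 0, 1], [-0.1, 0.5, 1.5, 0, 0, 0, 1], [-0.2, 0.5, 1.5, 0, 0, 0, 1], [-0.1, 0.5, 1.6, 0, 0, 0, 1]]
end [0.5462 0.0276 0.1059]
```

servo_tool(
  increments=[
    [3.1,-2.3,0,4,1,2,1],
    [3,-2.3,0.2,3,1,2,1],
    [3,-2.5,0.4,4,1,3,1],
    [2.8,-2.5,0.6,4,1,2,1],
    [2.7,-2.6,0.8,3,1,2,1],
  ],
)

```text
clock: 1.65
position: [0.2844, -0.3968, 0.2398]
ee_rot: [-0.162, 0.985, 0.049, 0.02]
contact_force: [0.5, -0.3, 0.3]
width: 0.0122
gripper_force: 0.0
```

servo_tool(
  increments=[
    [2.6,-2.7,1.1,4,1,2,1],
    [2.5,-2.6,1.2,4,1,3,1],
    [2.3,-2.7,1.5,3,0,2,1],
    [2.2,-2.7,1.6,4,1,2,1],
    [2.1,-2.6,1.9,4,1,2,1],
  ],
)

```text
clock: 2.15
position: [0.4007, -0.2432, 0.2397]
ee_rot: [-0.324, 0.944, -0.048, 0.031]
contact_force: [0.1, 0.1, -0.4]
width: -0.0
gripper_force: 0.0
```

servo_tool(
  increments=[
    [2,-2.6,2,3,1,3,1],
    [1.8,-2.6,2.3,4,1,2,1],
    [1.3,-2.1,2.6,0,0,0,1],
    [1.4,-2,2.6,0,0,0,1],
    [1.4,-2.1,2.7,0,0,0,1],
  ],
)

```text
clock: 2.65
position: [0.5071, -0.092, 0.2273]
ee_rot: [-0.38, 0.919, -0.093, 0.036]
contact_force: [-0.7, -0.4, -0.2]
width: -0.0001
gripper_force: 0.0
```

servo_tool(
  increments=[
    [1.4,-2.1,2.6,0,0,0,1],
    [1.3,-2.1,2.7,0,0,0,1],
    [-0.1,0.5,1.5,0,0,0,1],
    [-0.2,0.5,1.5,0,0,0,1],
    [-0.1,0.5,1.5,0,0,0,1],
  ],
)

```text
clock: 3.15
position: [0.5461, -0.0101, 0.1768]
ee_rot: [-0.38, 0.92, -0.092, 0.036]
contact_force: [-0.1, 0.1, -0.3]
width: 0.0003
gripper_force: 0.0
```

servo_tool(
  increments=[
    [-0.1,0.4,1.6,0,0,0,1],
    [-0.2,0.5,1.5,0,0,0,1],
    [-0.1,0.5,1.5,0,0,0,1],
    [-0.2,0.5,1.5,0,0,0,1],
    [-0.1,0.5,1.6,0,0,0,1],
  ],
)

```text
clock: 3.65
position: [0.5465, 0.0275, 0.1053]
ee_rot: [-0.38, 0.92, -0.092, 0.036]
contact_force: [-0.2, -0.4, -0.1]
width: -0.0002
gripper_force: 0.0
```

```bash
python3 - <<'E'
from plan import *
s=manip.get_state();print(s["qpos"],s["position"],s["contact_force"],cur()[1].as_matrix().round(3))
im=save("side","s1.png");save("top","t1.png")
cv2.imwrite("pics/s1c.png",np.vstack([cv2.resize(cv2.imread("pics/s1.png")[60:260,150:430],(560,400))]))
# plan: close gap, then arc
a=np.radians
c=cur()
w=[(*pose_lid(.184,a(45),gap=.004),4)]
for i,th in enumerate(np.arange(.2,1.45,.035)):
    w.append((*pose_lid(th,a(45-25*(th-.2)/1.25)),1))
rows(w,1)
E
```

```text
[-0.54330501  0.46892806  1.88819226  0.78030823  1.23304509  0.78576537] [0.54647632 0.02747299 0.1053322 ] [-0.16177824 -0.36659972 -0.14245821] [[ 0.98  -0.142  0.137]
 [-0.198 -0.694  0.693]
 [-0.003 -0.706 -0.708]]
[[0.02, -0.67, -0.05, 0, 0.1, -0.1, 1], [0.03, -0.66, -0.05, 0, 0, -0.1, 1], [0.02, -0.67, -0.05, 0, 0.1, -0.1, 1], [0.03, -0.67, -0.05, 0, 0.1, 0, 1], [0, -0.63, -0.15, 0, 0, 0, 1]]
[[0, -0.52, -0.33, -0.7, 0, 0, 1], [0, -0.52, -0.32, -0.7, 0, 0, 1], [0, -0.53, -0.32, -0.7, 0, 0, 1], [0, -0.53, -0.29, -0.7, 0, 0, 1], [0, -0.54, -0.29, -0.7, 0, 0, 1]]
[[0, -0.55, -0.27, -0.7, 0, 0, 1], [0, -0.55, -0.26, -0.7, 0, 0, 1], [0, -0.56, -0.25, -0.7, 0, 0, 1], [0, -0.56, -0.24, -0.7, 0, 0, 1], [0, -0.57, -0.22, -0.7, 0, 0, 1]]
[[0, -0.57, -0.21, -0.7, 0, 0, 1], [0, -0.58, -0.19, -0.7, 0, 0, 1], [0, -0.58, -0.18, -0.7, 0, 0, 1], [0, -0.58, -0.17, -0.7, 0, 0, 1], [0, -0.59, -0.16, -0.7, 0, 0, 1]]
[[0, -0.58, -0.14, -0.7, 0, 0, 1], [0, -0.59, -0.13, -0.7, 0, 0, 1], [-0.01, -0.6, -0.11, -0.7, 0, 0, 1], [0, -0.59, -0.1, -0.7, 0, 0, 1], [0, -0.6, -0.09, -0.7, 0, 0, 1]]
[[0, -0.6, -0.07, -0.7, 0, 0, 1], [0, -0.6, -0.06, -0.7, 0, 0, 1], [0, -0.6, -0.04, -0.7, 0, 0, 1], [0, -0.6, -0.03, -0.7, 0, 0, 1], [0, -0.59, -0.02, -0.7, 0, 0, 1]]
[[0, -0.6, -0.01, -0.7, 0, 0, 1], [0, -0.6, 0.02, -0.7, 0, 0, 1], [0, -0.6, 0.02, -0.7, 0, 0, 1], [0, -0.6, 0.04, -0.7, 0, 0, 1], [0, -0.59, 0.05, -0.7, 0, 0, 1]]
[[0, -0.59, 0.07, -0.7, 0, 0, 1], [0, -0.6, 0.08, -0.7, 0, 0, 1], [0, -0.58, 0.09, -0.7, 0, 0, 1], [0, -0.59, 0.11, -0.7, 0, 0, 1], [0, -0.58, 0.12, -0.7, 0, 0, 1]]
end [0.5782 0.1885 0.2683]
```

View pics/s1c.png

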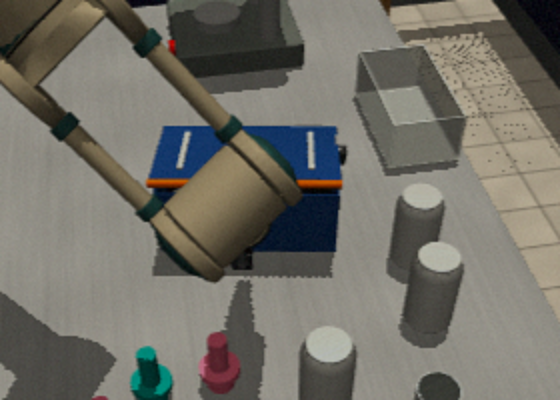

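The tip is below the bar, mid-lid, in front of the case wall, and nothing is touching. Now I'll ease into contact.

servo_tool(
  increments=[
    [0,-0.67,-0.05,0,0,0,1],
    [0,-0.66,-0.05,0,0,0,1],
    [0,-0.67,-0.05,0,0,0,1],
    [0,-0.67,-0.05,0,0,0,1],
    [0,-0.5,-0.15,0,0,0,1],
  ],
)

```text
clock: 4.25
position: [0.5505, 0.0471, 0.1315]
ee_rot: [-0.38, 0.92, -0.092, 0.037]
contact_force: [-1.3, -3.1, -5.5]
width: 0.0001
gripper_force: 3.4
```

servo_tool(
  increments=[
    [0,-0.4,-0.2,0,0,0,1],
    [0,-0.3,-0.1,0,0,0,1],
    [0,-0.3,-0.2,0,0,0,1],
    [0,-0.3,-0.2,0,0,0,1],
    [0,-0.3,-0.2,-0.7,0,0,1],
  ],
)

```text
clock: 4.75
position: [0.5511, 0.0504, 0.1471]
ee_rot: [-0.373, 0.922, -0.093, 0.035]
contact_force: [-0.9, -5.4, -7.0]
width: -0.0001
gripper_force: 3.8
```

```bash
cat > arc.py <<'E'
import sys
from plan import *
from scipy.optimize import brentq
def infer(h=.0145):
    p,r=cur(); z=r.as_matrix()[:,2]; a=np.arctan2(z@U,-z[2]); t=p-HIN; t=np.array([t@U,t[2]])
    d=np.array([np.sin(a),-np.cos(a)]);n=np.array([np.cos(a),np.sin(a)])
    f=lambda th:(np.array([-np.cos(th),np.sin(th)])*.174+.006*np.array([np.sin(th),np.cos(th)])-t)@n-h-.006
    ths=np.linspace(.1,2.2,400);v=[f(x) for x in ths]
    k=[i for i in range(399) if v[i]*v[i+1]<0 ]
    th=[brentq(f,ths[i],ths[i+1]) for i in k]
    s=[(t-(np.array([-np.cos(x),np.sin(x)])*.174+.006*np.array([np.sin(x),np.cos(x)])))@d for x in th]
    return a,th,s
if __name__=="__main__":
    a,th,s=infer();print(np.degrees(a),th,s)
    if len(sys.argv)>1:
        end,step,aend=map(float,sys.argv[1:4]); t0=th[0];s0=s[0]; n=int(round((end-t0)/step)); n=-(-n//5)*5
        w=[]
        for i in range(1,n+1):
            x=t0+(end-t0)*i/n; k=i/n
            w.append((*pose_lid(x,a+(np.radians(aend)-a)*k,s=s0+(.010-s0)*k),1))
        rows(w,1)
E
python3 arc.py 1.45 .042 15
```

```text
44.0399881030526 [0.28670385862314024] [np.float64(0.0050492244189998675)]
[[-0.05, -0.6, -0.32, -1, 0.1, -0.3, 1], [0, -0.6, -0.3, -0.9, 0, 0, 1], [0, -0.61, -0.3, -1, 0, 0, 1], [0, -0.61, -0.27, -1, 0, 0, 1], [0, -0.62, -0.27, -0.9, 0, 0, 1]]
[[0, -0.62, -0.25, -1, 0, 0, 1], [0, -0.63, -0.24, -1, 0, 0, 1], [0, -0.63, -0.22, -0.9, 0, 0, 1], [0, -0.64, -0.21, -1, 0, 0, 1], [0, -0.64, -0.19, -1, 0, 0, 1]]
[[0, -0.64, -0.19, -0.9, 0, 0, 1], [0, -0.65, -0.16, -1, 0, 0, 1], [0, -0.65, -0.15, -1, 0, 0, 1], [0, -0.65, -0.14, -1, 0, 0, 1], [0, -0.66, -0.12, -0.9, 0, 0, 1]]
[[0, -0.65, -0.11, -1, 0, 0, 1], [0, -0.66, -0.09, -1, 0, 0, 1], [0, -0.66, -0.08, -0.9, 0, 0, 1], [0, -0.66, -0.07, -1, 0, 0, 1], [0, -0.66, -0.05, -1, 0, 0, 1]]
[[0, -0.66, -0.03, -0.9, 0, 0, 1], [0, -0.66, -0.02, -1, 0, 0, 1], [0, -0.66, -0.01, -1, 0, 0, 1], [-0.01, -0.66, 0.01, -0.9, 0, 0, 1], [0, -0.66, 0.03, -1, 0, 0, 1]]
[[0, -0.66, 0.04, -1, 0, 0, 1], [0, -0.65, 0.05, -0.9, 0, 0, 1], [0, -0.66, 0.07, -1, 0, 0, 1], [0, -0.65, 0.08, -1, 0, 0, 1], [0, -0.65, 0.1, -0.9, 0, 0, 1]]
end [0.5789 0.1919 0.2685]
```

servo_tool(
  increments=[
    [0,-0.6,-0.3,-1,0,0,1],
    [0,-0.6,-0.3,-1,0,0,1],
    [0,-0.6,-0.3,-1,0,0,1],
    [0,-0.6,-0.3,-1,0,0,1],
    [0,-0.6,-0.3,-1,0,0,1],
  ],
)

```text
clock: 5.25
position: [0.5536, 0.0618, 0.1794]
ee_rot: [-0.332, 0.938, -0.094, 0.031]
contact_force: [-1.9, -9.7, -2.9]
width: 0.0
gripper_force: 5.1
```

servo_tool(
  increments=[
    [0,-0.62,-0.25,-1,0,0,1],
    [0,-0.63,-0.24,-1,0,0,1],
    [0,-0.63,-0.22,-1,0,0,1],
    [0,-0.64,-0.21,-1,0,0,1],
    [0,-0.64,-0.2,-1,0,0,1],
  ],
)

```text
clock: 5.75
position: [0.5574, 0.0786, 0.2084]
ee_rot: [-0.29, 0.952, -0.095, 0.028]
contact_force: [-4.5, -16.4, 4.7]
width: 0.0
gripper_force: 7.7
```

```bash
python3 arc.py 1.45 .042 15; python3 - <<'E'
from plan import *
s=manip.get_state();print(s["contact_force"],s["position"])
save("top","t2.png");save("side","s2.png")
d=finder.tip_of("lid_edge","top");e=finder.tip_of("lid_edge","side");print(d[:2],e[:2])
if d and e:
    p,er=tri(d[0]["at"],e[0]["at"]);q=p-HIN;print(p,er,"theta",np.arctan2(q[2],-q@U),np.hypot(q[2],q@U))
E
```

```text
33.84561019041318 [0.6710307508845065] [np.float64(0.003673191494529491)]
[[-0.11, -0.65, -0.17, -0.9, 0, -0.1, 1], [-0.01, -0.65, -0.16, -1, 0, 0, 1], [0, -0.66, -0.14, -0.9, 0, 0, 1], [0, -0.66, -0.13, -1, 0, 0, 1], [0, -0.66, -0.12, -0.9, 0, 0, 1]]
[[0, -0.66, -0.1, -1, 0, 0, 1], [0, -0.66, -0.08, -0.9, 0, 0, 1], [0, -0.67, -0.07, -0.9, 0, 0, 1], [0, -0.66, -0.05, -1, 0, 0, 1], [0, -0.67, -0.04, -0.9, 0, 0, 1]]
[[0, -0.67, -0.02, -1, 0, 0, 1], [0, -0.66, -0.01, -0.9, 0, 0, 1], [0, -0.67, 0.01, -0.9, 0, 0, 1], [0, -0.66, 0.02, -1, 0.1, 0, 1], [0, -0.67, 0.04, -0.9, 0, 0, 1]]
[[0, -0.66, 0.06, -1, 0, 0, 1], [0, -0.66, 0.06, -0.9, 0, 0, 1], [0, -0.65, 0.09, -1, 0, 0, 1], [0, -0.66, 0.1, -0.9, 0, 0, 1], [0, -0.65, 0.11, -0.9, 0, 0, 1]]
end [0.5789 0.1919 0.2685]
[ -4.45879973 -16.41710231   4.70011279] [0.55740217 0.07861521 0.20842282]
[] [{'at': [271.4, 120.0], 'p': 0.57}]
```

```bash
cat > ang.py <<'E'
from plan import *
from scipy.optimize import minimize_scalar
def bar(th,v): return HIN+U*(-np.cos(th)*.174+.006*np.sin(th))+Z*(np.sin(th)*.174+.006*np.cos(th))+V*v
def angle(img,n="side"):
    H=cv2.cvtColor(img,cv2.COLOR_BGR2HSV);m=cv2.inRange(H,(3,150,70),(20,255,255))
    best=[]
    for th in np.arange(.1,2.2,.01):
        c=0
        for v in np.linspace(-.125,.125,60):
            u=proj(n,bar(th,v)).round().astype(int)
            if 0<=u[0]<560 and 0<=u[1]<420: c+=m[u[1],u[0]]>0
        best.append((int(c),round(float(th),2)))
    return sorted(best)[::-1][:6]
if __name__=="__main__":
    import sys
    for n,f in(("top",sys.argv[1]),("side",sys.argv[2])): print(n,angle(cv2.imread("pics/"+f),n))
E
python3 ang.py t2.png s2.png
python3 -c "
import cv2;a=cv2.imread('pics/t2.png')[120:300,110:290];b=cv2.imread('pics/s2.png')[60:240,190:370]
import numpy as np;cv2.imwrite('pics/c2.png',cv2.resize(np.hstack([a,b]),(800,400)))"
```

```text
Traceback (most recent call last):
  File "ang.py", line 16, in <module>
    for n,f in(("top",sys.argv[1]),("side",sys.argv[2])): print(n,angle(cv2.imread("pics/"+f),n))
                                                                  ~~~~~^^^^^^^^^^^^^^^^^^^^^^^^^
  File "ang.py", line 10, in angle
    u=proj(n,bar(th,v)).round().astype(int)
      ~~~~^^^^^^^^^^^^^
  File "h.py", line 8, in proj
    f,cx,cy,M=cal(n); q=M[:3,:3]@np.asarray(p)+M[:3,3]; return np.array([cx+f*q[0]/q[2],cy+f*q[1]/q[2]])
              ~~~^^^
  File "h.py", line 5, in cal
    c=optics.get_calibration(n); f=210/np.tan(np.radians(c["fov_y"])/2)
ValueError: time passes only in moves, steps and waits
```

View pics/c2.png

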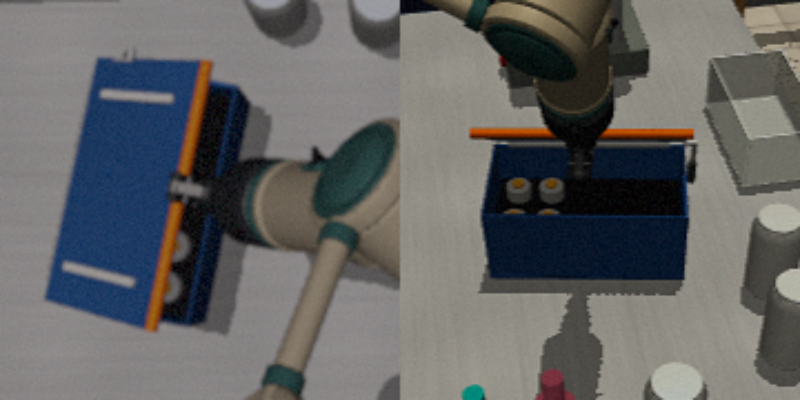

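```bash
python3 - <<'E'
s=open('h.py').read().replace("def cal(n):","import functools\n@functools.lru_cache(None)\ndef cal(n):")
open('h.py','w').write(s)
E
python3 ang.py t2.png s2.png; python3 -c "
from plan import *
p,r=cur();print(p,manip.get_state()['contact_force'])
for k in (-.06,-.04,-.02,0,.008): print(k,proj('top',p+r.apply([0,0,k])),proj('side',p+r.apply([0,0,k])))"
```

```text
top [(54, 0.67), (54, 0.66), (54, 0.65), (54, 0.64), (53, 0.69), (53, 0.68)]
side [(48, 0.65), (46, 0.68), (46, 0.67), (46, 0.66), (44, 0.7), (44, 0.69)]
[0.55746324 0.07899619 0.2088943 ] [ -5.01782513 -15.72150144   4.78895084]
-0.06 [209.94004111 209.45257803] [270.05091963 119.09542536]
-0.04 [205.81069579 209.02185097] [270.48475474 122.02390999]
-0.02 [201.82671265 208.60628647] [270.90124954 124.83534358]
0 [197.98054886 208.20509774] [271.30142328 127.53660639]
0.008 [196.47908184 208.04848152] [271.4571361  128.58770301]
```

```bash
sed -i 's/s=s0+(.010-s0)\*k/s=s0-.006*((x-t0)-(a-np.radians(aend))*k)/' arc.py; python3 arc.py 1.45 .038 5
```

```text
33.915728926883055 [0.674480260217295] [np.float64(0.0036330995663295925)]
[[-0.11, -0.65, -0.23, -1.4, 0, -0.1, 1], [0, -0.64, -0.22, -1.5, 0, 0, 1], [0, -0.65, -0.2, -1.4, 0, 0, 1], [0, -0.66, -0.21, -1.5, 0, 0, 1], [0, -0.65, -0.19, -1.4, 0, 0, 1]]
[[0, -0.66, -0.18, -1.5, 0, 0, 1], [0, -0.66, -0.17, -1.4, 0, 0, 1], [0, -0.66, -0.17, -1.5, 0, 0, 1], [0, -0.66, -0.15, -1.4, 0, 0, 1], [0, -0.66, -0.15, -1.5, 0, 0, 1]]
[[0, -0.67, -0.14, -1.4, 0, 0, 1], [0, -0.66, -0.13, -1.4, 0, 0, 1], [0, -0.67, -0.11, -1.5, 0, 0, 1], [0, -0.67, -0.11, -1.4, 0, 0, 1], [0, -0.66, -0.11, -1.5, 0, 0, 1]]
[[0, -0.67, -0.09, -1.4, 0, 0, 1], [0, -0.67, -0.08, -1.5, 0, 0, 1], [0, -0.67, -0.07, -1.4, 0, 0, 1], [0, -0.67, -0.07, -1.5, 0, 0, 1], [0, -0.67, -0.05, -1.4, 0, 0, 1]]
end [0.5783 0.1889 0.2796]
```

Rolling contact with high friction explains the tangential load, so I'll relieve about 3 mm along the finger first.

servo_tool(
  increments=[
    [0,-0.2,-0.22,-0.5,0,0,1],
    [0,-0.3,-0.25,-1,0,0,1],
    [0,-0.4,-0.25,-1,0,0,1],
    [0,-0.5,-0.2,-1,0,0,1],
    [0,-0.5,-0.2,-1.2,0,0,1],
  ],
)

```text
clock: 6.45
position: [0.5592, 0.0917, 0.2274]
ee_rot: [-0.253, 0.962, -0.097, 0.023]
contact_force: [-0.3, -4.0, -4.3]
width: -0.0
gripper_force: 2.3
```

```bash
python3 arc.py 1.45 .038 5
```

```text
29.46784021550071 [0.7981453038891092] [np.float64(0.0014372046751657576)]
[[-0.03, -0.55, -0.17, -1.2, 0.2, -0.2, 1], [0, -0.56, -0.16, -1.2, 0, 0, 1], [0, -0.55, -0.15, -1.3, 0, 0, 1], [0, -0.56, -0.15, -1.2, 0, 0, 1], [0, -0.56, -0.14, -1.2, 0, 0, 1]]
[[0, -0.56, -0.14, -1.2, 0, 0, 1], [0, -0.56, -0.13, -1.3, 0, 0, 1], [-0.01, -0.56, -0.12, -1.2, 0, 0, 1], [0, -0.56, -0.12, -1.2, 0, 0, 1], [0, -0.56, -0.11, -1.2, 0, 0, 1]]
[[0, -0.57, -0.11, -1.3, 0, 0, 1], [0, -0.56, -0.09, -1.2, 0, 0, 1], [0, -0.57, -0.1, -1.2, 0, 0, 1], [0, -0.56, -0.08, -1.2, 0, 0, 1], [0, -0.57, -0.08, -1.3, 0, 0, 1]]
[[0, -0.57, -0.07, -1.2, 0, 0, 1], [0, -0.56, -0.07, -1.2, 0, 0, 1], [0, -0.57, -0.06, -1.2, 0, 0, 1], [0, -0.57, -0.05, -1.2, 0, 0, 1], [0, -0.57, -0.05, -1.3, 0, 0, 1]]
end [0.5782 0.1888 0.2816]
```

Force fell to 6 N. Continuing the arc.

servo_tool(
  increments=[
    [0,-0.55,-0.16,-1.2,0,0,1],
    [0,-0.55,-0.16,-1.2,0,0,1],
    [0,-0.55,-0.15,-1.2,0,0,1],
    [0,-0.55,-0.15,-1.2,0,0,1],
    [0,-0.55,-0.14,-1.2,0,0,1],
  ],
)

```text
clock: 6.95
position: [0.5635, 0.1126, 0.2473]
ee_rot: [-0.203, 0.974, -0.097, 0.018]
contact_force: [-0.2, -4.7, -2.2]
width: -0.0001
gripper_force: 2.5
```

servo_tool(
  increments=[
    [0,-0.55,-0.13,-1.2,0,0,1],
    [0,-0.55,-0.13,-1.2,0,0,1],
    [0,-0.55,-0.12,-1.2,0,0,1],
    [0,-0.55,-0.12,-1.2,0,0,1],
    [0,-0.55,-0.11,-1.2,0,0,1],
  ],
)

```text
clock: 7.45
position: [0.5682, 0.1357, 0.2632]
ee_rot: [-0.152, 0.983, -0.098, 0.013]
contact_force: [1.4, -5.1, -0.8]
width: -0.0001
gripper_force: 2.1
```

```bash
python3 arc.py 1.5 .035 3
```

```text
17.50452852708241 [1.1233942164551984] [np.float64(7.825462344502942e-05)]
[[-0.05, -0.44, -0.08, -1, 0.2, -0.1, 1], [0, -0.43, -0.08, -0.9, 0, 0, 1], [0, -0.44, -0.07, -1, 0, 0, 1], [0, -0.43, -0.07, -1, 0, 0, 1], [0, -0.44, -0.07, -0.9, 0, 0, 1]]
[[0, -0.44, -0.06, -1, 0, 0, 1], [0, -0.44, -0.06, -1, 0, 0, 1], [0, -0.43, -0.06, -0.9, 0, 0, 1], [0, -0.44, -0.05, -1, 0, 0, 1], [-0.01, -0.44, -0.05, -1, 0, 0, 1]]
[[0, -0.44, -0.04, -0.9, 0, 0, 1], [0, -0.44, -0.04, -1, 0, 0, 1], [0, -0.43, -0.04, -1, 0, 0, 1], [0, -0.44, -0.04, -0.9, 0, 0, 1], [0, -0.44, -0.03, -1, 0, 0, 1]]
end [0.5799 0.1972 0.2836]
```

servo_tool(
  increments=[
    [0,-0.45,-0.08,-1,0,0,1],
    [0,-0.45,-0.08,-1,0,0,1],
    [0,-0.45,-0.08,-1,0,0,1],
    [0,-0.45,-0.07,-1,0,0,1],
    [0,-0.45,-0.07,-1,0,0,1],
  ],
)

```text
clock: 7.95
position: [0.5725, 0.1558, 0.273]
ee_rot: [-0.109, 0.989, -0.099, 0.009]
contact_force: [-0.8, -4.8, 3.0]
width: 0.0003
gripper_force: 2.6
```

servo_tool(
  increments=[
    [0,-0.45,-0.06,-1,0,0,1],
    [0,-0.45,-0.06,-1,0,0,1],
    [0,-0.45,-0.06,-1,0,0,1],
    [0,-0.45,-0.05,-1,0,0,1],
    [0,-0.45,-0.05,-1,0,0,1],
  ],
)

```text
clock: 8.45
position: [0.577, 0.1773, 0.28]
ee_rot: [-0.066, 0.993, -0.099, 0.005]
contact_force: [0.4, -4.0, 4.7]
width: -0.0
gripper_force: 2.6
```

servo_tool(
  increments=[
    [0,-0.4,-0.04,-1,0,0,1],
    [0,-0.4,-0.04,-1,0,0,1],
    [0,-0.3,-0.04,-1,0,0,1],
    [0,-0.3,-0.03,-0.5,0,0,1],
    [0,-0.2,-0.02,-0.5,0,0,1],
  ],
)

```text
clock: 8.95
position: [0.58, 0.1925, 0.282]
ee_rot: [-0.031, 0.995, -0.099, 0.001]
contact_force: [-1.2, -2.2, 4.4]
width: -0.0003
gripper_force: 1.8
```

```bash
python3 arc.py 1.7 .014 0; python3 - <<'E'
from h import *
save("top","t3.png");save("side","s3.png")
E
python3 ang.py t3.png s3.png
```

```text
3.536840295948803 [1.4729697038688512] [np.float64(0.0005142282290636864)]
[[-0.09, -0.2, -0.01, -0.2, 0.3, -0.1, 1], [0, -0.19, -0.01, -0.2, 0, 0, 1], [0, -0.2, -0.01, -0.1, 0, 0, 1], [0, -0.2, 0, -0.2, 0, 0, 1], [0, -0.2, -0.01, -0.2, 0, 0, 1]]
[[0, -0.19, 0, -0.2, 0, 0, 1], [0, -0.2, 0, -0.1, 0, 0, 1], [0, -0.2, 0, -0.2, 0, 0, 1], [0, -0.2, 0, -0.2, 0, 0, 1], [0, -0.19, 0.01, -0.2, 0, 0, 1]]
[[0, -0.2, 0, -0.1, 0, 0, 1], [0, -0.2, 0.01, -0.2, 0, 0, 1], [0, -0.19, 0.01, -0.2, 0, 0, 1], [0, -0.2, 0.01, -0.2, 0, 0, 1], [0, -0.2, 0.01, -0.2, 0, 0, 1]]
[[0, -0.19, 0.02, -0.1, 0, 0, 1], [0, -0.2, 0.01, -0.2, 0, 0, 1], [0, -0.19, 0.02, -0.2, 0, 0, 1], [0, -0.2, 0.02, -0.2, 0, 0, 1], [0, -0.19, 0.02, -0.1, 0, 0, 1]]
end [0.5868 0.2312 0.2823]
top [(34, 1.45), (34, 1.44), (31, 1.46), (30, 1.48), (30, 1.47), (23, 1.43)]
side [(55, 1.52), (55, 1.51), (55, 1.5), (55, 1.49), (55, 1.48), (55, 1.47)]
```

servo_tool(
  increments=[
    [0,-0.2,-0.03,0,0,0,1],
    [0,-0.2,-0.03,0,0,0,1],
    [0,-0.2,-0.03,0,0,0,1],
    [0,-0.2,-0.02,-0.5,0,0,1],
    [0,-0.2,-0.02,-0.5,0,0,1],
  ],
)

```text
clock: 9.55
position: [0.5819, 0.2016, 0.2835]
ee_rot: [-0.022, 0.995, -0.1, -0.0]
contact_force: [-1.1, -1.9, -0.4]
width: -0.0002
gripper_force: 0.7
```

servo_tool(
  increments=[
    [0,-0.2,0,0,0,0,1],
    [0,-0.2,0,0,0,0,1],
    [0,-0.2,0,0,0,0,1],
    [0,-0.2,0,0,0,0,1],
    [0,-0.2,0,0,0,0,1],
  ],
)

```text
clock: 10.05
position: [0.5841, 0.2115, 0.2845]
ee_rot: [-0.023, 0.995, -0.099, 0.0]
contact_force: [0.4, -1.1, 0.4]
width: -0.0001
gripper_force: 0.5
```

```bash
python3 arc.py; python3 - <<'E'
from h import *
print(manip.get_state()["contact_force"])
save("top","t4.png");save("side","s4.png")
E
python3 ang.py t4.png s4.png
```

```text
2.572072082004758 [1.5857825757487596] [np.float64(-0.0015272216659241553)]
[ 0.4145184  -1.0674094   0.37029125]
top [(45, 1.57), (45, 1.56), (45, 1.55), (43, 1.58), (42, 1.59), (31, 1.6)]
side [(55, 1.65), (55, 1.64), (55, 1.63), (55, 1.62), (55, 1.61), (55, 1.6)]
```

servo_tool(
  increments=[
    [0,-0.2,0,0,0,0,1],
    [0,-0.2,0,0,0,0,1],
    [0,-0.2,0,0,0,0,1],
    [0,-0.1,0,0,0,0,1],
    [0,-0.1,0,0,0,0,1],
  ],
)

```text
clock: 10.65
position: [0.5858, 0.2193, 0.2848]
ee_rot: [-0.022, 0.995, -0.099, 0.0]
contact_force: [0.6, -0.7, -0.5]
width: -0.0002
gripper_force: 0.4
```

```bash
cat > chk.py <<'E'
import sys
from h import *
n=sys.argv[1]
print(manip.get_state()["contact_force"],manip.get_state()["gripper_force"])
save("top","t%s.png"%n);save("side","s%s.png"%n)
E
cat > c.sh <<'E'
python3 chk.py $1; python3 ang.py t$1.png s$1.png; python3 arc.py
E
bash c.sh 5
```

```text
[ 0.64106117 -0.74767447 -0.52565351] 0.41097250767052174
top [(47, 1.6), (46, 1.61), (45, 1.62), (45, 1.59), (44, 1.64), (44, 1.63)]
side [(55, 1.7), (55, 1.69), (55, 1.68), (55, 1.67), (55, 1.66), (55, 1.65)]
2.574692967411948 [1.6322294238995954] [np.float64(-0.002482057756825299)]
```

servo_tool(
  increments=[
    [0,-0.15,0,0,0,0,1],
    [0,-0.15,0,0,0,0,1],
    [0,-0.15,0,0,0,0,1],
    [0,-0.15,0,0,0,0,1],
    [0,-0.1,0,0,0,0,1],
  ],
)

```text
clock: 11.25
position: [0.5871, 0.2263, 0.2852]
ee_rot: [-0.023, 0.995, -0.099, 0.0]
contact_force: [0.6, -0.5, -1.1]
width: 0.0001
gripper_force: 0.3
```

```bash
bash c.sh 6
```

```text
[ 0.62692718 -0.45972393 -1.0909556 ] 0.30757212080061436
top [(47, 1.65), (47, 1.64), (46, 1.66), (45, 1.67), (45, 1.63), (44, 1.68)]
side [(55, 1.75), (55, 1.74), (55, 1.73), (55, 1.72), (55, 1.71), (55, 1.7)]
2.5740909415011166 [1.6731229031611374] [np.float64(-0.0035834382329273896)]
```

servo_tool(
  increments=[
    [0,-0.15,0.01,0,0,0,1],
    [0,-0.15,0.01,0,0,0,1],
    [0,-0.15,0.01,0,0,0,1],
    [0,-0.15,0.01,0,0,0,1],
    [0,-0.1,0,0,0,0,1],
  ],
)

```text
clock: 11.85
position: [0.5885, 0.2331, 0.2851]
ee_rot: [-0.023, 0.995, -0.099, 0.0]
contact_force: [-0.2, -0.1, -0.3]
width: 0.0
gripper_force: 0.2
```

```bash
bash c.sh 7
```

```text
[-0.15611515 -0.06393491 -0.25649523] 0.20191174931824207
top [(48, 1.69), (48, 1.68), (47, 1.7), (47, 1.67), (46, 1.72), (46, 1.71)]
side [(55, 1.81), (55, 1.8), (55, 1.79), (55, 1.78), (55, 1.77), (55, 1.76)]
2.5752047157199804 [1.7141749389588115] [np.float64(-0.004645941592263791)]
```

servo_tool(
  increments=[
    [0,-0.15,0.01,0,0,0,1],
    [0,-0.15,0.01,0,0,0,1],
    [0,-0.15,0.01,0,0,0,1],
    [0,-0.15,0.01,0,0,0,1],
    [0,-0.1,0,0,0,0,1],
  ],
)

```text
clock: 12.45
position: [0.5899, 0.24, 0.2849]
ee_rot: [-0.023, 0.995, -0.099, 0.0]
contact_force: [0.6, 0.7, 0.5]
width: 0.0002
gripper_force: 0.1
```

```bash
bash c.sh 8
```

```text
[0.5627372  0.65627129 0.49654185] 0.08293613092973828
top [(49, 1.73), (49, 1.72), (49, 1.71), (48, 1.74), (47, 1.75), (46, 1.76)]
side [(55, 1.9), (55, 1.89), (55, 1.88), (55, 1.87), (55, 1.86), (55, 1.85)]
2.5744065710885926 [1.7554938904748973] [np.float64(-0.005967651322552847)]
```

servo_tool(
  increments=[
    [0,-0.12,0.01,0,0,0,1],
    [0,-0.12,0.01,0,0,0,1],
    [0,-0.12,0.01,0,0,0,1],
    [0,-0.12,0.01,0,0,0,1],
    [0,-0.12,0,0,0,0,1],
  ],
)

```text
clock: 13.05
position: [0.591, 0.2458, 0.2848]
ee_rot: [-0.022, 0.995, -0.099, 0.0]
contact_force: [-0.4, 1.0, 0.1]
width: 0.0003
gripper_force: 0.0
```

```bash
bash c.sh 9
```

```text
[-0.39209536  1.00065467  0.0716078 ] 0.0008579286077292636
top [(50, 1.76), (50, 1.75), (50, 1.74), (49, 1.77), (48, 1.78), (47, 1.79)]
side [(55, 1.96), (55, 1.95), (55, 1.94), (55, 1.93), (55, 1.92), (55, 1.91)]
2.5715505036696595 [1.7912829832415442] [np.float64(-0.007289342226452322)]
```

servo_tool(
  increments=[
    [0,-0.1,0,0,0,0,1],
    [0,-0.1,0,0,0,0,1],
    [0,-0.1,0,0,0,0,1],
    [0,-0.1,0,0,0,0,1],
    [0,0,0,0,0,0,1],
  ],
)

```text
clock: 13.65
position: [0.5918, 0.2497, 0.285]
ee_rot: [-0.022, 0.995, -0.099, 0.0]
contact_force: [0.3, 0.2, 0.2]
width: 0.0001
gripper_force: 0.0
```

```bash
bash c.sh 10; python3 -c "
import cv2,numpy as np
a=cv2.imread('pics/t10.png')[120:300,80:260];b=cv2.imread('pics/s10.png')[30:210,190:370]
cv2.imwrite('pics/c10.png',cv2.resize(np.hstack([a,b]),(800,400)))"
```

```text
[0.27680114 0.17681175 0.22959031] 0.0
top [(45, 1.86), (45, 1.85), (45, 1.84), (44, 1.88), (44, 1.87), (43, 1.89)]
side [(55, 1.96), (55, 1.95), (55, 1.94), (55, 1.93), (55, 1.92), (55, 1.91)]
2.55743632656163 [1.8141236742552818] [np.float64(-0.008472292813231478)]
```

View pics/c10.png

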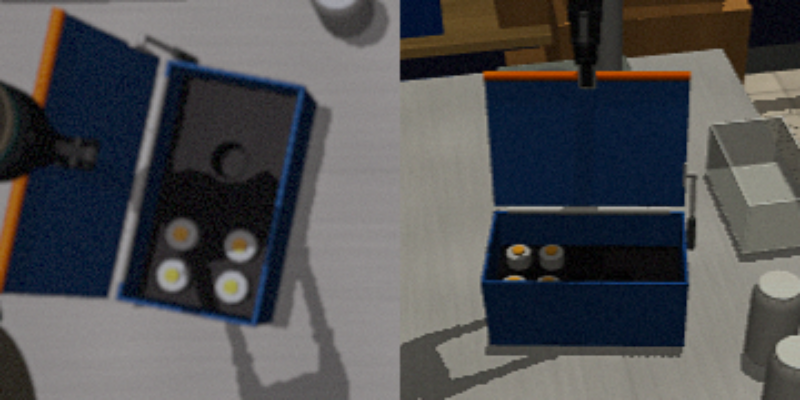

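The lid has swung away from the finger on its own (about 1.79 → 1.85) with zero force. In the top view the socket sits near (184,192). Retreating now.

servo_tool(
  increments=[
    [0,0.4,-0.1,0,0,0,1],
    [0,0.6,-0.2,0,0,0,1],
    [0,1.2,-0.2,0,0,0,1],
    [0,1.8,0,0,0,0,1],
    [0,2,0,0,0,0,1],
  ],
)

```text
clock: 14.25
position: [0.5795, 0.189, 0.2874]
ee_rot: [-0.022, 0.995, -0.099, 0.0]
contact_force: [0.5, -0.4, -0.6]
width: -0.0002
gripper_force: 0.0
```

```bash
bash c.sh 11; python3 - <<'E'
from plan import *
np.set_printoptions(precision=4,suppress=True)
print("chuck", atz("top",(342.8,254.5),.037),atz("side",(251.7,278.3),.038),atz("top",(345.7,255),.09),atz("side",(250.3,264.7),.09))
T=cv2.imread("pics/t11.png");cv2.imwrite("pics/sock.png",cv2.resize(T[165:225,150:230],(800,600),interpolation=cv2.INTER_CUBIC))
H=cv2.cvtColor(T,cv2.COLOR_BGR2HSV);m=cv2.inRange(H,(14,120,60),(35,255,255));m[:200]=0;m[:,:300]=0
k,l,st,ce=cv2.connectedComponentsWithStats(m);print([(st[i],ce[i]) for i in range(1,k) if st[i,4]>30])
print("sock",atz("top",(184,192),.055),finder.tip_of("socket","top"),proj("top",[.6097,.1421,.055]))
E
```

```text
[ 0.51617175 -0.39379313 -0.64618553] 0.0
top [(28, 1.86), (28, 1.85), (27, 1.88), (27, 1.87), (27, 1.84), (26, 1.89)]
side [(53, 1.95), (52, 2.09), (52, 2.08), (52, 2.07), (52, 2.06), (52, 2.05)]
2.450854936789814 [1.4440910697744815] [np.float64(-0.004983426592702243)]
chuck [ 0.4519 -0.2484  0.037 ] [ 0.4529 -0.2515  0.038 ] [ 0.4522 -0.2479  0.09  ] [ 0.4539 -0.2488  0.09  ]
[(array([371, 204,  20,  23, 139], dtype=int32), array([378.1583, 215.6331])), (array([333, 245,  20,  20, 308], dtype=int32), array([342.5292, 254.4123]))]
sock [0.6094 0.1407 0.055 ] [{'at': [183.1, 196.3], 'p': 0.73}, {'at': [279.1, 130.4], 'p': 0.55}, {'at': [340.1, 248.6], 'p': 0.37}] [183.4502 191.9016]
```

View pics/sock.png

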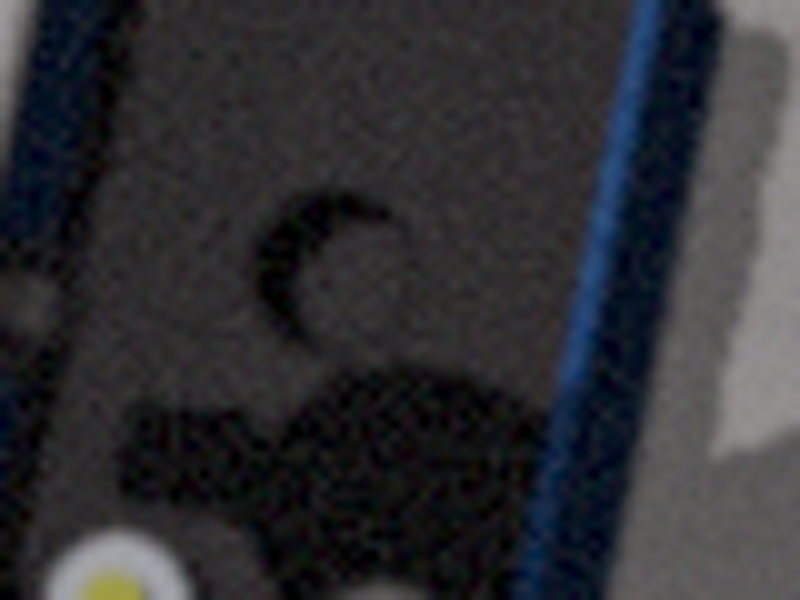

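Socket rim is visible at crop (333,270), i.e. pixel (183.3,192), matching the model's (183.4,191.9). Next, the chuck.

```bash
python3 - <<'E'
from plan import *
c=np.array([.4525,-.2488,0])
rows([(c+[0,0,.16],tool(0),13),(c+[0,0,.11],tool(0),2)],0,dp=1,dr=1)
E
```

```text
[[-0.3, 3.5, 0.8, -0.2, 0, 0, 0], [-0.3, 3.6, 0.9, -0.2, 0, 0, 0], [-0.2, 3.5, 0.8, -0.2, 0.1, -0.1, 0], [-0.3, 3.5, 0.9, -0.2, 0, 0, 0], [-0.3, 3.5, 0.9, -0.2, 0, 0, 0]]
[[-0.3, 3.6, 0.8, -0.2, 0, 0, 0], [-0.3, 3.5, 0.9, -0.2, 0, 0, 0], [-0.3, 3.5, 1, -0.2, 0, -0.1, 0], [-0.3, 3.5, 0.9, -0.2, 0.1, 0, 0], [-0.3, 3.5, 0.9, -0.2, 0, 0, 0]]
[[-0.3, 3.5, 1, -0.2, 0, 0, 0], [-0.3, 3.5, 0.9, -0.2, 0, 0, 0], [-0.2, 3.5, 1, -0.2, 0, -0.1, 0], [0, 0, 2.5, 0, 0, 0, 0], [0, 0, 2.5, 0, 0, 0, 0]]
end [ 0.4529 -0.2491  0.1099]
```

servo_tool(
  increments=[
    [-0.3,3.5,0.8,-0.2,0,0,0],
    [-0.3,3.6,0.9,-0.2,0,0,0],
    [-0.2,3.5,0.8,-0.2,0.1,-0.1,0],
    [-0.3,3.5,0.9,-0.2,0,0,0],
    [-0.3,3.5,0.9,-0.2,0,0,0],
  ],
)

```text
clock: 14.9
position: [0.5314, 0.0216, 0.2376]
ee_rot: [-0.014, 0.995, -0.098, 0.001]
contact_force: [-0.1, -1.4, -0.7]
width: 0.0425
gripper_force: 0.0
```

servo_tool(
  increments=[
    [-0.3,3.6,0.8,-0.2,0,0,0],
    [-0.3,3.5,0.9,-0.2,0,0,0],
    [-0.3,3.5,1,-0.2,0,-0.1,0],
    [-0.3,3.5,0.9,-0.2,0.1,0,0],
    [-0.3,3.5,0.9,-0.2,0,0,0],
  ],
)

```text
clock: 15.4
position: [0.4824, -0.1473, 0.1891]
ee_rot: [-0.005, 0.995, -0.098, 0.001]
contact_force: [-0.6, 0.2, -0.6]
width: 0.0426
gripper_force: 0.0
```

servo_tool(
  increments=[
    [-0.3,3.5,1,-0.2,0,0,0],
    [-0.3,3.5,0.9,-0.2,0,0,0],
    [-0.2,3.5,1,-0.2,0,-0.1,0],
    [0,0,1,0,0,0,0],
    [0,0,0,0,0,0,0],
  ],
)

```text
clock: 15.9
position: [0.4535, -0.2472, 0.1482]
ee_rot: [-0.001, 0.995, -0.098, -0.001]
contact_force: [-1.3, 1.1, 0.2]
width: 0.0423
gripper_force: 0.0
```

```bash
bash c.sh 12; python3 - <<'E'
from plan import *
print(cur()[1].as_matrix().round(3),manip.get_state()["width"])
c=np.array([.4525,-.2488,0])
rows([(c+[0,0,.059],tool(0),5)],0,dp=2,dr=1)
cv2.imwrite("pics/c12.png",cv2.resize(np.hstack([cv2.imread("pics/t12.png")[200:320,270:410],cv2.imread("pics/s12.png")[170:290,190:330]]),(800,343)))
E
```

```text
[-1.31759288  1.14213971  0.15430836] 0.0
top [(60, 1.89), (60, 1.88), (60, 1.87), (60, 1.86), (60, 1.85), (60, 1.84)]
side [(40, 2.19), (40, 2.18), (40, 2.17), (40, 2.16), (40, 2.15), (40, 2.14)]
0.01492577652888251 [] []
[[ 0.981 -0.192 -0.001]
 [-0.192 -0.981  0.   ]
 [-0.001 -0.    -1.   ]] 0.04284218686993401
[[-0.03, 0.05, 1.81, 0, 0, 0, 0], [-0.03, 0.05, 1.81, 0, 0, 0.1, 0], [-0.03, 0.06, 1.81, 0, 0, 0, 0], [-0.03, 0.05, 1.82, 0, 0, 0.1, 0], [-0.03, 0.05, 1.81, 0, 0, 0, 0]]
end [ 0.4525 -0.2488  0.059 ]
```

View pics/c12.png

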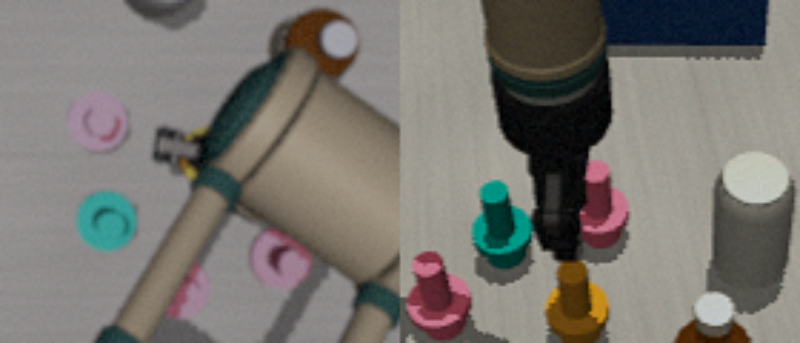

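The side view shows the gripper over the brass stem (570,280 in the crop), and the lid is standing at about 1.86 rad. Descending and gripping.

servo_tool(
  increments=[
    [0,0.05,1.8,0,0,0,0],
    [-0.05,0.05,1.8,0,0,0,0],
    [0,0.05,1.8,0,0,0.1,0],
    [-0.05,0.05,1.8,0,0,0.1,0],
    [0,0,1.8,0,0,0,0],
  ],
)

```text
clock: 16.5
position: [0.454, -0.2482, 0.0598]
ee_rot: [0.001, 0.995, -0.098, 0.001]
contact_force: [-0.3, -0.4, 0.2]
width: 0.0429
gripper_force: 0.0
```

servo_tool(
  increments=[
    [0,0,0,0,0,0,0.3],
    [0,0,0,0,0,0,0.5],
    [0,0,0,0,0,0,1],
    [0,0,0,0,0,0,1],
    [0,0,0,0,0,0,1],
  ],
  squeeze=40,
)

```text
clock: 17.0
position: [0.4532, -0.2493, 0.0601]
ee_rot: [0.001, 0.995, -0.098, 0.0]
contact_force: [-0.5, 0.3, -3.7]
width: 0.0231
gripper_force: 39.3
```

servo_tool(
  increments=[
    [0,0,-2,0,0,0,1],
    [0,0,-3,0,0,0,1],
    [0,0,-4,0,0,0,1],
    [0,0,-4,0,0,0,1],
    [0,0,-2,0,0,0,1],
  ],
)

```text
clock: 17.5
position: [0.4543, -0.2501, 0.2135]
ee_rot: [0.002, 0.995, -0.099, 0.002]
contact_force: [1.2, 0.4, -2.9]
width: 0.0231
gripper_force: 40.0
```

```bash
python3 - <<'E'
from plan import *
s=manip.get_state();print(s["width"],s["gripper_force"],s["contact_force"],s["position"])
rows([(np.array([.6097,.1418,.205]),tool(0),15)],1,dp=2,dr=1)
im=save("side","s13.png");cv2.imwrite("pics/c13.png",cv2.resize(im[120:320,150:350,::-1],(600,600)))
E
```

```text
0.023136912115557805 39.953023195266724 [ 1.16128865  0.40849887 -2.90818346] [ 0.45432549 -0.25012777  0.21353766]
[[0.5, -2.77, 0.05, 0, 0, 0, 1], [0.51, -2.76, 0.05, 0, 0, 0, 1], [0.5, -2.77, 0.05, 0, -0.1, 0, 1], [0.5, -2.76, 0.05, 0.1, 0, 0, 1], [0.5, -2.77, 0.05, 0, 0, 0, 1]]
[[0.51, -2.76, 0.06, 0, 0, 0, 1], [0.5, -2.77, 0.05, 0, 0, 0, 1], [0.5, -2.76, 0.06, 0, -0.1, 0, 1], [0.5, -2.77, 0.05, 0, 0, 0, 1], [0.51, -2.76, 0.05, 0, 0, 0, 1]]
[[0.5, -2.77, 0.06, 0, 0, 0, 1], [0.5, -2.77, 0.05, 0.1, 0, 0, 1], [0.5, -2.76, 0.06, 0, -0.1, 0, 1], [0.51, -2.77, 0.06, 0, 0, 0, 1], [0.5, -2.76, 0.05, 0, 0, 0, 1]]
end [0.6097 0.1418 0.205 ]
```

View pics/c13.png

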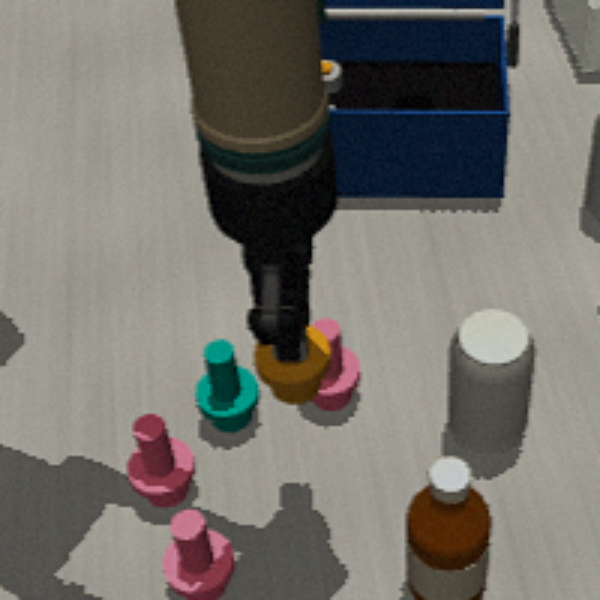

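The chuck is held upright, flange at crop (293,360), with its neighbours undisturbed. Carrying it over.

servo_tool(
  increments=[
    [0.5,-2.8,0,0,0,0,1],
    [0.5,-2.8,0,0,0,0,1],
    [0.5,-2.8,0,0,-0.1,0,1],
    [0.5,-2.8,0,0,0,0,1],
    [0.5,-2.8,0,0,0,0,1],
  ],
)

```text
clock: 18.05
position: [0.5047, -0.1156, 0.2084]
ee_rot: [0.0, 0.995, -0.099, -0.002]
contact_force: [0.1, 0.1, -3.0]
width: 0.0231
gripper_force: 40.1
```

servo_tool(
  increments=[
    [0.5,-2.8,0,0,0,0,1],
    [0.5,-2.8,0,0,0,0,1],
    [0.5,-2.8,0,0,-0.1,0,1],
    [0.5,-2.8,0,0,0,0,1],
    [0.5,-2.8,0,0,0,0,1],
  ],
)

```text
clock: 18.55
position: [0.5567, 0.0167, 0.2081]
ee_rot: [0.0, 0.995, -0.099, -0.003]
contact_force: [0.7, 0.0, -3.5]
width: 0.0232
gripper_force: 40.1
```

servo_tool(
  increments=[
    [0.5,-2.8,0.1,0,0,0,1],
    [0.5,-2.8,0.1,0.1,0,0,1],
    [0.5,-2.7,0.1,0,0,0,1],
    [0.5,-2.4,0,0,0,0,1],
    [0.4,-2,0,0,0,0,1],
  ],
)

```text
clock: 19.05
position: [0.6053, 0.1367, 0.2049]
ee_rot: [-0.001, 0.995, -0.098, -0.003]
contact_force: [-0.4, 0.5, -2.8]
width: 0.0228
gripper_force: 40.1
```

```bash
python3 chk.py 14; python3 ang.py t14.png s14.png; python3 - <<'E'
from plan import *
s=manip.get_state();p,r=cur();print(s["width"],s["contact_force"],p,r.as_matrix().round(4)[:,2])
print("grasp offsets at pick: TCP (.4532,-.2493)")
# expected px for chuck flange centre at current TCP
for n in("top","side"):
    print(n,[proj(n,p+[0,0,z]).round(1).tolist() for z in(-.060,-.032,-.022)])
rows([(np.array([.6097,.1418,.125]),tool(0),5)],1,dp=2,dr=1)
im=cv2.imread("pics/s14.png")
H=cv2.cvtColor(im,cv2.COLOR_BGR2HSV);m=cv2.inRange(H,(14,150,60),(32,255,255));m[:80]=0
k,l,st,ce=cv2.connectedComponentsWithStats(m);print([(st[i],ce[i]) for i in range(1,k) if st[i,4]>30])
cv2.imwrite("pics/c14.png",cv2.resize(np.hstack([im[50:200,200:350],cv2.imread("pics/t14.png")[120:270,120:270]]),(800,400)))
E
```

```text
[-0.44932016  0.48844878 -2.79323546] 40.12121379375458
top [(30, 1.85), (30, 1.84), (29, 1.86), (27, 1.87), (26, 1.88), (25, 1.83)]
side [(40, 2.12), (40, 2.11), (40, 2.1), (40, 2.09), (40, 2.08), (40, 2.07)]
0.02316363008706128 [ 0.25334767 -0.55293885 -3.95726726] [0.60608517 0.13784911 0.20513649] [-0.0043  0.0032 -1.    ]
grasp offsets at pick: TCP (.4532,-.2493)
top [[177.1, 189.1], [174.2, 187.7], [173.2, 187.2]]
side [[285.9, 131.6], [285.8, 123.4], [285.8, 120.3]]
[[0.06, -0.09, 1.6, 0, 0.1, 0, 1], [0.06, -0.09, 1.61, -0.1, 0, 0, 1], [0.06, -0.09, 1.6, 0, 0.1, 0.1, 1], [0.06, -0.09, 1.6, 0, 0, 0, 1], [0.06, -0.09, 1.6, 0, 0.1, 0, 1]]
end [0.6097 0.1418 0.125 ]
[(array([277, 116,  19,  19, 209], dtype=int32), array([285.71770335, 124.10047847])), (array([287, 283,   8,  20,  54], dtype=int32), array([290.40740741, 290.87037037])), (array([293, 291,  18,  14, 102], dtype=int32), array([301.46078431, 296.85294118]))]
```

View pics/c14.png

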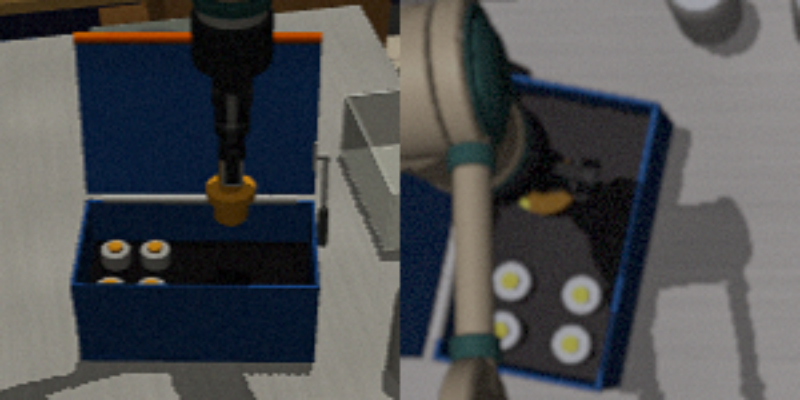

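Chuck upright over the nest, with its flange at side pixel (286,124) against the expected (285.8,123). Lowering to just above the mouth.

servo_tool(
  increments=[
    [0.06,-0.09,1.6,0,0.1,0,1],
    [0.06,-0.09,1.6,-0.1,0,0,1],
    [0.06,-0.09,1.6,0,0.1,0.1,1],
    [0.06,-0.09,1.6,0,0,0,1],
    [0.06,-0.09,1.6,0,0.1,0,1],
  ],
)

```text
clock: 19.65
position: [0.6086, 0.1383, 0.1252]
ee_rot: [0.001, 0.995, -0.1, 0.0]
contact_force: [-0.3, -0.2, -3.1]
width: 0.0229
gripper_force: 40.3
```

servo_tool(
  increments=[
    [0,0,0,0,0,0,1],
    [0,0,0,0,0,0,1],
    [0,0,0,0,0,0,1],
    [0,0,0,0,0,0,1],
    [0,0,0,0,0,0,1],
  ],
)

```text
clock: 20.15
position: [0.6096, 0.1392, 0.1271]
ee_rot: [0.0, 0.995, -0.099, 0.001]
contact_force: [0.1, -0.1, -3.5]
width: 0.0233
gripper_force: 40.2
```

```bash
python3 - <<'E'
from plan import *
p,r=cur();print(p,r.as_matrix().round(4)[:,2])
print(rows([(np.array([.6097,.1416,p[2]-.0]),tool(0),1)],1,dp=2,dr=1))
E
```

```text
[0.60955351 0.1392336  0.12706301] [ 2.5e-03 -8.0e-04 -1.0e+00]
[[-0.03, -0.23, 0, 0, -0.1, -0.1, 1]]
end [0.6097 0.1415 0.1271]
(array([0.60971456, 0.14154749, 0.12706156]), Rotation.from_matrix(array([[ 9.80570627e-01, -1.96164859e-01,  7.70444128e-04],
                            [-1.96164553e-01, -9.80570885e-01, -4.55972461e-04],
                            [ 8.44920854e-04,  2.95979374e-04, -9.99999599e-01]])))
```

servo_tool(
  increments=[
    [0,-0.1,0.2,0,-0.1,0,1],
    [0,-0.1,0.3,0,0,0,1],
    [0,0,0.3,0,0,0,1],
    [0,0,0.2,0,0,0,1],
    [0,0,0,0,0,0,1],
  ],
)

```text
clock: 20.65
position: [0.6092, 0.1412, 0.1156]
ee_rot: [0.0, 0.995, -0.099, -0.001]
contact_force: [-0.3, 0.2, -3.7]
width: 0.023
gripper_force: 40.2
```

servo_tool(
  increments=[
    [0,0,0.1,0,0,0,1],
    [0,0,0.1,0,0,0,1],
    [0,0,0.1,0,0,0,1],
    [0,0,0.1,0,0,0,1],
    [0,0,0,0,0,0,1],
  ],
)

```text
clock: 21.15
position: [0.6099, 0.1416, 0.1125]
ee_rot: [-0.0, 0.995, -0.099, 0.0]
contact_force: [0.9, 2.3, -1.8]
width: 0.0231
gripper_force: 40.2
```

servo_tool(
  increments=[
    [0,-0.05,0.05,0,0,0,1],
    [0,-0.05,0.1,0,0,0,1],
    [0,0,0.1,0,0,0,1],
    [0,0,0.1,0,0,0,1],
    [0,0,0,0,0,0,1],
  ],
)

```text
clock: 21.65
position: [0.6099, 0.1427, 0.1085]
ee_rot: [-0.0, 0.995, -0.1, -0.0]
contact_force: [1.3, 2.8, -3.3]
width: 0.0234
gripper_force: 40.2
```

servo_tool(
  increments=[
    [0.03,-0.05,0.1,0,0,0,1],
    [0,0,0.2,0,0,0,1],
    [0,0,0.2,0,0,0,1],
    [0,0,0.2,0,0,0,1],
    [0,0,0.1,0,0,0,1],
  ],
)

```text
clock: 22.15
position: [0.6101, 0.1428, 0.1005]
ee_rot: [0.0, 0.995, -0.099, -0.0]
contact_force: [0.7, 2.6, -1.8]
width: 0.0231
gripper_force: 40.2
```

servo_tool(
  increments=[
    [0,-0.05,0.2,0,0,0,1],
    [0,0,0.2,0,0,0,1],
    [0,0,0.2,0,0,0,1],
    [0,0,0.15,0,0,0,1],
    [0,0,0.1,0,0,0,1],
  ],
)

```text
clock: 22.65
position: [0.61, 0.1429, 0.0919]
ee_rot: [0.0, 0.995, -0.099, -0.001]
contact_force: [0.2, 1.8, -2.7]
width: 0.0235
gripper_force: 40.2
```

servo_tool(
  increments=[
    [0,0,0.1,0,0,0,1],
    [0,0,0.1,0,0,0,1],
    [0,0,0.1,0,0,0,1],
    [0,0,0,0,0,0,1],
    [0,0,0,0,0,0,1],
  ],
)

```text
clock: 23.15
position: [0.6101, 0.1429, 0.089]
ee_rot: [0.0, 0.995, -0.099, -0.0]
contact_force: [0.4, 1.0, -3.7]
width: 0.0229
gripper_force: 40.2
```

servo_tool(
  increments=[
    [0,0,0.05,0,0,0,1],
    [0,0,0.05,0,0,0,1],
    [0,0,0.05,0,0,0,1],
    [0,0,0.05,0,0,0,1],
    [0,0,0,0,0,0,1],
  ],
)

```text
clock: 23.65
position: [0.6101, 0.143, 0.0871]
ee_rot: [0.0, 0.995, -0.099, -0.0]
contact_force: [-0.1, 0.9, -2.5]
width: 0.0229
gripper_force: 40.2
```

servo_tool(
  increments=[
    [0,0,0.05,0,0,0,1],
    [0,0,0.05,0,0,0,1],
    [0,0,0,0,0,0,1],
    [0,0,0,0,0,0,1],
    [0,0,0,0,0,0,1],
  ],
)

```text
clock: 24.15
position: [0.6102, 0.143, 0.0866]
ee_rot: [0.0, 0.995, -0.099, -0.0]
contact_force: [-1.5, 0.3, 1.1]
width: 0.0233
gripper_force: 40.5
```

Seated at the expected height. Releasing.

servo_tool(
  increments=[
    [0,0,0,0,0,0,0.3],
    [0,0,0,0,0,0,0.1],
    [0,0,0,0,0,0,0],
    [0,0,0,0,0,0,0],
    [0,0,0,0,0,0,0],
  ],
)

```text
clock: 24.65
position: [0.6103, 0.1431, 0.0862]
ee_rot: [0.0, 0.995, -0.099, -0.0]
contact_force: [0.6, 1.1, 0.3]
width: 0.043
gripper_force: 0.0
```

servo_tool(
  increments=[
    [0,0,-0.5,0,0,0,0],
    [0,0,-1.5,0,0,0,0],
    [0,0,-3,0,0,0,0],
    [0,0,-4,0,0,0,0],
    [0,0,-4,0,0,0,0],
  ],
)

```text
clock: 25.15
position: [0.61, 0.1431, 0.2175]
ee_rot: [0.0, 0.995, -0.099, -0.001]
contact_force: [1.3, 0.5, -0.4]
width: 0.0425
gripper_force: 0.0
```

servo_tool(
  increments=[
    [0,3,0,0,0,0,0],
    [0,4,0,0,0,0,0],
    [0,4,0,0,0,0,0],
    [0,4,0,0,0,0,0],
    [0,3,0,0,0,0,0],
  ],
)

```text
clock: 25.65
position: [0.5741, -0.0354, 0.2169]
ee_rot: [0.001, 0.995, -0.1, -0.0]
contact_force: [0.8, -0.0, -0.5]
width: 0.0426
gripper_force: 0.0
```

```bash
python3 chk.py 15; python3 ang.py t15.png s15.png; python3 - <<'E'
from plan import *
T=cv2.imread("pics/t15.png");S=cv2.imread("pics/s15.png")
print("expected flange px",proj("top",[.6097,.1418,.065]),"stem top",proj("top",[.6097,.1418,.117]),proj("side",[.6097,.1418,.117]))
cv2.imwrite("pics/c15.png",cv2.resize(np.hstack([T[120:270,100:250],S[50:200,200:350]]),(800,400)))
E
```

```text
[ 0.75293187 -0.02112154 -0.52567348] 0.0
top [(60, 1.89), (60, 1.88), (60, 1.87), (60, 1.86), (60, 1.85), (60, 1.84)]
side [(37, 2.09), (37, 2.08), (37, 2.07), (37, 2.06), (37, 2.05), (37, 2.04)]
expected flange px [182.72172919 191.45532619] stem top [178.04493574 189.00845526] [286.93846466 138.57663427]
```

View pics/c15.png

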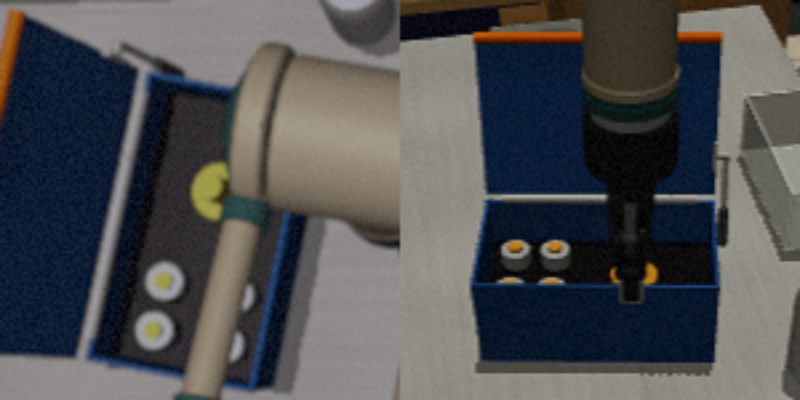

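The flange sits at the expected pixel (left edge about 171 against 172 predicted), and the lid stands at about 1.86 rad, touched by nothing. Handing in.

```bash
python3 -c "
from rig import manip
print(manip.sign_off())"
```

```text
the job is handed in; nothing more can be done
None
```

I eased the lid past its balance point and it now stands open by itself at about 1.86 rad. The brass chuck is seated in its socket, no bystander was touched as far as I could tell, and I handed the job in at about 26 s; no verdict was returned.

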